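# Hang the flour sieve in its bayonet ring

## Robot

A 6-joint arm with a two-finger parallel gripper is mounted at the origin on the work surface. World frame = base frame: x ahead of the robot, y to its left, z up, the work surface at z = 0. Lengths are in m, angles in degrees, forces in N, time in s.
With the tool pointing down it reaches from about 0.25 to 0.725 m from the base axis. Payload 9.7 kg.
Tool frame: the origin (TCP) lies at the very end of the fingers, on their centre line; the grasp point (between the pads) lies 19 mm behind it; y points along the fingers, x is the direction in which the jaws open and shut, and the axes are right-handed (so a half turn about y gives the same grasp; the last joint's range is limited). The gripper opens to 85 mm and grips with 20 to 120 N. Pads are 22 mm wide; open, the fingers measure 114 mm over their backs; the gripper's body (76 mm by 85 mm) begins 54 mm behind the grasp point. The pads swing forward as they close: fully open they stand 13 mm farther back than shut.
Start: joints at [64.916, 4.979, 10.078, 95.1, 0, 90], TCP at [0.233, 0.498, 0.206] pointing down, gripper open.
Joint ranges: [-179.16, 179.16], [-48.56, 103.87], [-65.8, 70.77], [-126.05, 130.52], [-82.76, 87.17], [-180, 180]. Speed limits (degrees/s): [127.2, 127.2, 147.25, 180, 180, 180].

## Interface

Orientations are given as [roll, pitch, yaw] about the fixed x, y, z axes, in that order (R = Rz(yaw) Ry(pitch) Rx(roll)).
In Python, from workcell import bot gives the robot as it stands.
- The arm moves only by the shell command python3 -m jog 'ROWS' [FORCE]. ROWS is JSON, a list of rows, each a list of 7 numbers: the closure, from 0 (fully open) to 1 (shut), then the shift along the world's x, y, z in units of 25 mm (1.0 is 25 mm), then the turn, a rotation vector about the world's x, y, z in units of 5 degrees (1.0 is 5 degrees). A call has 1 to 5 rows; each row is the pose to reach, as a shift and turn from the pose commanded when the call began; what a row does not reach only later rows make up. A row lasts 1/10 s, in which the tool goes at most 50 mm and 8.59 degrees, less where a joint would pass 70% of its speed; a pose out of reach is approached as far as the arm can. A call with a gripper value outside its range is refused whole. The fingers move at their own pace and stop on an object; FORCE is the grip in N (left out, the last holds). Time passes only in rows, so rows that repeat a pose let the fingers close. It gives the time, the measured TCP pose, the force and the opening at its end, in the units of the state.
- bot.get_obs(): the state, without advancing time (a new reading comes with each control period).
- bot.camera(name): name is "scene" or "top" or "wrist"; returns (picture, depth): 384x512x3 uint8, red, green, blue; 384x512 float32, m along the optical axis (not along the pixel's ray), 0 where there is no reading.
- bot.camera_model(name): a dict with "fx", "fy", "cx", "cy" (pixels), "k1" (the pictures are not rectified: a ray, as slopes to the right and down, at radius r is drawn at 1 + k1 r^2 times it, then the intrinsics apply), "rvec" (rotation vector, rad) and "tvec" (3), from world to camera coordinates, as OpenCV has them; the wrist camera has in their place "tool_from_camera" (4x4, takes a point from camera to tool coordinates, whose origin is the TCP and whose axes are the tool frame's). Camera axes: x right, y down, z forward; pixel columns grow to the right and rows downward; lengths in m; the calibration is good to about 2 mm. A picture is of the moment at which its call begins: read the wrist's pose just before it. camera_model takes no time and is no camera call.
- bot.job_done(): hands the job in, once; it reports no verdict.
Trained networks look in the newest picture that a camera, given by its name, has taken for a name from the list of things; names that differ only in an ending like _2 or _b are one class to them, and where a whole thing is asked for, a point or a joint stands for the part that bears it (a point fixed in the world has none). Each returns a list of dicts, best first, with "conf" (0 to 1); they miss things now and then, are a little off and sometimes report something else, mostly with a low value. They report only what shows in the picture. A call takes as long as a camera call. They do not tell look-alikes from the thing itself.
- bot.regions_of(camera, label): "pixels" (384x512 bool, what is visible of it) and "point" ([row, column] in pixels, amid what is visible of it).
The state is a dict: "time": time; "q": joint angles; "qd": joint speeds; "joint_efforts": joint torques, N m; "ee_pos": TCP position; "tcp_rot": TCP orientation; "wrist_force": force on the tool from outside, world axes, zero at the start; "torque": the same for the moment, N m; "opening": finger opening in m.
Only numpy, scipy, OpenCV 4.12 (cv2) and the standard library are available. Lean on these libraries where they do the work, as an engineer would, in place of code of your own. Each camera call takes 0.05 s, during which the arm holds its last target. There are 200 camera calls.

## Task

Hang the flour sieve in the ring stand over the bowl: let its two red pins down through the gaps onto the ledge, then gently turn it clockwise, by feel, until the pins drop into the locking notches, and let go of it there. Do not force it against the stand, and leave the bowl and the other things where they are.

Things in the scene. Friction and masses are not known exactly. Their poses are not given: they have to be found in the camera images.
- sieve_center (a point): Flour sieve, about 0.17 kg: round aluminium drum, 100 mm diameter, 60 mm high, its lowest 10 mm tapering in to 90 mm. Two red round pins (8 mm thick) stick out along its +y and -y to 62 mm from its axis. Point on the axis, level with the pins' centre line, 42 mm above the flat bottom. z up along the axis. Same after half a turn. It starts standing on the table.
- sieve_grip (a point): Centre of the sieve's red handle, a straight bar over the drum: 96 mm long along the sieve's y (parallel to the pins), 16 mm wide along x, 26 mm high. On the drum's axis, 65 mm above sieve_center; 34 mm of free space between the bar's underside and the drum's rim.
- stand: White ring stand on three legs, fixed to the table. Origin on the ring's axis at table height, z up. Bore 105 mm, outside diameter 128 mm (feet reach 97 mm from the axis), top 129 mm above the table. It is a bayonet: a roof ring over a ledge ring, with a track for the two pins between them. Same after half a turn.
- ring_roof (a point): On the ring's axis, level with the top of its white roof (129 mm above the table; underside 123 mm). The roof has two open gaps 16 mm wide, at the stand's +y and -y, through which the pins go straight down to the ledge. From there they turn under the roof only clockwise seen from above, at most 86 degrees (stops block both ends).
- ring_ledge (a point): On the ring's axis, level with the ledge's flat top (110 mm above the table): sieve_center is 114 mm up with the pins on it. Each track has one notch, 12.4 mm wide, 6 mm deep, 23 to 75 degrees clockwise of the gap (both alike): differs every time and is not measured. If not held up, the pins drop in by the sieve's weight (sieve_center 108 mm up); its walls then block turning.
- bowl_mid (a point): Bystander: white bowl, 104 mm wide and 50 mm high, standing on the table under the ring. Point on its axis, 25 mm above its underside.
- mug_mid (a point): Bystander: blue mug, 76 mm wide, 85 mm high. Point on its axis, 40 mm above its underside.
- can_mid (a point): Bystander: food can, 68 mm wide, 80 mm high. Point on its axis, 40 mm above its underside.
- jar_mid (a point): Bystander: amber jar with yellow cap, 70 mm wide, 110 mm high. Point on its axis, 55 mm above its underside.
- tin_mid (a point): Bystander: low green-labelled tin, 80 mm wide, 60 mm high. Point on its axis, 30 mm above its underside.
- carton_mid (a point): Bystander: red and white carton 90 x 140 x 60 mm. Point on its axis, 30 mm above its underside.
- spoon_grip (a point): Bystander: spoon with a light wooden handle lying on the table; point in the handle.
Not all that is in view belongs to the job. Leave any pink look-alike of the part that bears sieve_center alone.

How it is judged:
By the outcome, as a careful person would: the job done as asked, in the order asked, and still so for the second after the job is handed in, with the robot touching nothing.
It also fails if it takes over 64 s, if anything falls off the work surface, if the arm or the gripper's body presses on something with over 40 N, if the wrist force passes 120 N, or if a joint passes its speed limit or range.

## Working session

There is one attempt and no reset: what is moved stays moved. The work goes in short steps, Python scripts to look and compute and a shell command to move; the robot and the scene stay as the last step left them, time stands still between calls to the robot, and variables do not carry over. Pictures are saved under pics/ and viewed, about 8 in all and at most 12, crops included, and the job is handed in when it is done.

```bash
mkdir -p pics; ls
cat > h.py <<'E'
import numpy as np, cv2
from workcell import bot
from scipy.spatial.transform import Rotation as R
def pose():
    o=bot.get_obs(); T=np.eye(4); T[:3,:3]=R.from_euler('xyz',o['tcp_rot'],degrees=True).as_matrix(); T[:3,3]=o['ee_pos']; return T
def cloud(name):
    """picture, depth, world points HxWx3"""
    T=pose(); im,d=bot.camera(name); m=bot.camera_model(name)
    v,u=np.mgrid[:384,:512]; a=(u-m['cx'])/m['fx']; b=(v-m['cy'])/m['fy']
    x,y=a.copy(),b.copy()
    for _ in range(8):
        s=1+m['k1']*(x*x+y*y); x,y=a/s,b/s
    P=np.stack([x*d,y*d,d],-1)
    if 'rvec' in m:
        r=R.from_rotvec(np.ravel(m['rvec'])).as_matrix(); W=(P-np.ravel(m['tvec']))@r
    else:
        C=T@np.array(m['tool_from_camera']); W=P@C[:3,:3].T+C[:3,3]
    W[d==0]=np.nan
    return im,d,W
E
python3 - <<'E'
from h import *
o=bot.get_obs(); print(o)
ims=[]
for c in ['top','scene']:
    im,d,W=cloud(c); ims.append(im)
    for l in ['sieve_center','sieve_grip','stand','bowl_mid']+(['mug_mid','can_mid','jar_mid','tin_mid','carton_mid','spoon_grip'] if c=='top' else []):
        for r in bot.regions_of(c,l)[:3]:
            p=W[r['pixels']]; print(c,l,round(r['conf'],2),np.round(r['point']),r['pixels'].sum(),np.round(np.nanmedian(p,0),3),'zmax',np.round(np.nanpercentile(p[:,2],98),3), np.round(np.nanpercentile(p,2,axis=0),3),np.round(np.nanpercentile(p,98,axis=0),3))
    cv2.imwrite(f'pics/{c}0.png',im[:,:,::-1])
E
```

```text
pics
{'time': 0.0, 'q': array([6.49164663e+01, 5.01001748e+00, 1.00342363e+01, 9.50987148e+01,
       1.11635518e-03, 9.00023055e+01]), 'qd': array([ 0.06574254,  0.03379108, -0.09220091, -0.02755085,  0.09228267,
       -0.03190674]), 'joint_efforts': array([ 1.28662497e-03, -5.20384312e+01,  4.64805722e+01,  1.61336950e-02,
        4.33714786e-05, -1.08987848e-06]), 'ee_pos': array([0.23305169, 0.49789876, 0.20579152]), 'tcp_rot': array([-8.99988866e+01,  7.44959808e-02,  6.49141609e+01]), 'wrist_force': array([-0.23648253, -0.20113943, -0.64872444]), 'torque': array([-0.01276614, -0.00840532,  0.0057655 ]), 'opening': 0.08523202809191358}
top sieve_center 0.92 [221. 402.] 1325 [ 0.446 -0.428  0.032] zmax 0.122 [ 0.396 -0.481  0.007] [ 0.493 -0.383  0.122]
top sieve_center 0.7 [298. 360.] 1376 [ 0.243 -0.307  0.015] zmax 0.121 [ 0.195 -0.353 -0.   ] [ 0.287 -0.255  0.121]
top sieve_center 0.57 [186. 340.] 1277 [ 0.538 -0.262  0.025] zmax 0.123 [ 0.493 -0.309  0.008] [ 0.59  -0.211  0.123]
top sieve_grip 0.97 [184. 339.] 1306 [ 0.539 -0.262  0.023] zmax 0.123 [ 0.493 -0.309  0.001] 
[... 1676 characters left out ...]
97 -0.384  0.119]
scene sieve_grip 0.91 [112. 236.] 907 [ 0.246 -0.308  0.038] zmax 0.118 [ 0.154 -0.424 -0.004] [ 0.292 -0.254  0.118]
scene sieve_grip 0.8 [128. 171.] 1016 [ 0.445 -0.432  0.041] zmax 0.12 [ 0.396 -0.484  0.002] [ 0.497 -0.383  0.12 ]
scene sieve_grip 0.67 [167. 191.] 1052 [ 0.547 -0.26   0.04 ] zmax 0.12 [ 0.497 -0.309  0.007] [ 0.591 -0.209  0.12 ]
scene stand 0.76 [246. 308.] 1571 [0.58  0.199 0.112] zmax 0.131 [ 0.478  0.136 -0.001] [0.669 0.279 0.131]
scene bowl_mid 0.79 [242. 307.] 498 [0.565 0.194 0.031] zmax 0.051 [0.539 0.156 0.002] [0.635 0.244 0.051]
scene bowl_mid 0.2 [250. 178.] 472 [ 0.784 -0.079  0.012] zmax 0.021 [ 0.764 -0.221 -0.001] [ 0.817 -0.036  0.021]
```

Run:
```python
import cv2,numpy as np
t=cv2.imread('pics/top0.png'); s=cv2.imread('pics/scene0.png')
a=cv2.resize(t[150:340,300:450],None,fx=3,fy=3,interpolation=cv2.INTER_CUBIC)[:570]
b=cv2.resize(s[85:205,140:275],None,fx=2.5,fy=2.5,interpolation=cv2.INTER_CUBIC)
c=cv2.resize(t[120:240,120:240],None,fx=2.3,fy=2.3,interpolation=cv2.INTER_CUBIC)
o=np.zeros((600,800,3),np.uint8); o[:a.shape[0],:a.shape[1]]=a
o[:b.shape[0],455:455+b.shape[1]]=b[:,:345]; o[310:310+c.shape[0],455:455+c.shape[1]]=c
cv2.imwrite('pics/crop0.png',o)
```

```text
(no output)
```

View pics/top0.png

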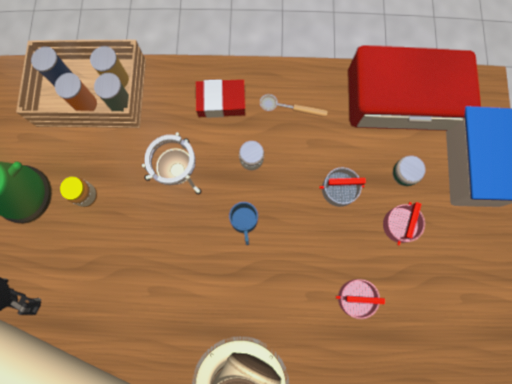

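View pics/crop0.png

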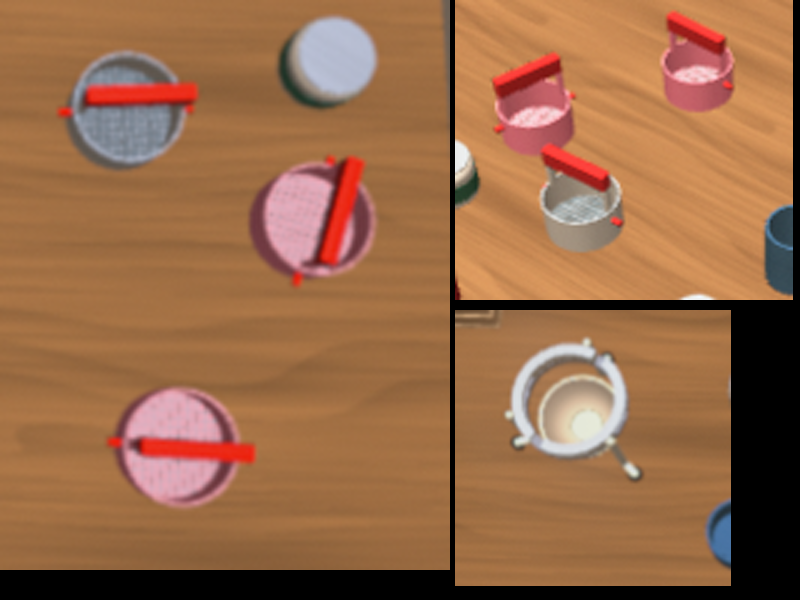

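Run:
```python
from h import *
im,d,W=cloud('top')
hsv=cv2.cvtColor(im,cv2.COLOR_RGB2HSV)
red=((hsv[...,0]<8)|(hsv[...,0]>172))&(hsv[...,1]>170)
xy=W[...,:2]
m=red&(W[...,2]>.105)&(np.linalg.norm(xy-[.54,-.262],axis=-1)<.09)
p=xy[m].astype(np.float32); print('handle',cv2.minAreaRect(p),m.sum(),np.nanmedian(W[m][:,2]))
m=(W[...,2]>.118)&(W[...,2]<.14)&(np.linalg.norm(xy-[.585,.205],axis=-1)<.09)
p=xy[m]; A=np.c_[2*p,np.ones(len(p))]
x0,x1,y0,y1=p[:,0].min(),p[:,0].max(),p[:,1].min(),p[:,1].max(); print(x0,x1,y0,y1)
c=np.array([(x0+x1)/2,(y0+y1)/2]); print('ring c',c)
a=np.degrees(np.arctan2(*(p-c).T[::-1])); h,_=np.histogram(a,72,(-180,180)); print(h)
```

```text
handle ((0.5402906537055969, -0.25958189368247986), (0.01774432882666588, 0.0953136458992958), 6.508598327636719) 229 0.11961094866739522
0.5223397794563558 0.6585905149300149 0.1362308811698478 0.27123099157373265
ring c [0.59046515 0.20373094]
[11 12 10 13 12 12 11 12 17 19 11 11 11 10 10 11  8  9  7 12  6 10 10  7
  9  7 10  0  0  3 11 11 19 11  8  8 10  8  7  8  8  9 10  8  8  9  7  9
  8  9  7 10  9  9  9  8 10 14 16  8 10  7 10  8  9  0  0  6 10 10 11  9]
```

```bash
python3 -m jog '[[0,1,-2,2,0,0,-1.5],[0,2,-4,2,0,0,-3],[0,3,-6,2,0,0,-4.5],[0,4,-8,2,0,0,-6],[0,5,-10,2,0,0,-7.5]]'; python3 -c "
from h import *
print(bot.get_obs()['q'])"
```

```text
time: 1.35
ee_pos: [0.3391, 0.2855, 0.2564]
tcp_rot: [-90.0, -0.1, 27.1]
wrist_force: [0.3, -0.5, 0.3]
opening: 0.0853
[ 4.00921584e+01 -8.14310148e+00  2.88313788e+00  1.00968231e+02
 -6.18924578e-03  1.02948437e+02]
```

```bash
python3 -m jog '[[0,0.8,-2,0,0,0,-0.5],[0,1.4,-3.8,0,0,0,-0.9],[0,2,-5.6,0,0,0,-1.3],[0,2.6,-7.4,0,0,0,-1.7],[0,3.2,-9,0,0,0,-2.1]]'; python3 -m jog '[[0,0.8,-1.8,0,0,0,-0.5],[0,1.6,-3.6,0,0,0,-0.9],[0,2.4,-5.4,0,0,0,-1.3],[0,3.2,-7.2,0,0,0,-1.7],[0,4,-9,0,0,0,-2]]';python3 -m jog '[[0,0.5,-1.8,0,0,0,0],[0,0.8,-3.4,0,0,0,0],[0,0.8,-3.8,0,0,0,0],[0,0.8,-3.8,0,0,0,0]]'
```

```text
time: 1.85
ee_pos: [0.4188, 0.0599, 0.2564]
tcp_rot: [-90.0, -0.1, 16.8]
wrist_force: [1.6, 1.0, 1.1]
opening: 0.0853
time: 2.35
ee_pos: [0.5191, -0.1651, 0.2562]
tcp_rot: [-90.0, -0.0, 6.8]
wrist_force: [0.6, 1.1, 0.9]
opening: 0.0853
time: 2.75
ee_pos: [0.5385, -0.2593, 0.2552]
tcp_rot: [-90.0, 0.1, 6.8]
wrist_force: [-0.6, -0.8, -0.3]
opening: 0.0851
```

Run:
```python
from h import *
im,d,W=cloud('wrist')
cv2.imwrite('pics/w1.png',im[:,:,::-1])
hsv=cv2.cvtColor(im,cv2.COLOR_RGB2HSV)
red=((hsv[...,0]<8)|(hsv[...,0]>172))&(hsv[...,1]>150)
m=red&(W[...,2]>.105)&(W[...,2]<.14)&(np.linalg.norm(W[...,:2]-[.54,-.262],axis=-1)<.09)
p=W[m][:,:2].astype(np.float32); print('handle',cv2.minAreaRect(p),m.sum(),np.nanmedian(W[m][:,2]))
m=red&(W[...,2]>.02)&(W[...,2]<.07)&(np.linalg.norm(W[...,:2]-[.54,-.262],axis=-1)<.09)
print('pins',m.sum(),np.round(W[m].min(0),3),np.round(W[m].max(0),3))
```

```text
handle ((0.5403177738189697, -0.26157090067863464), (0.015326101332902908, 0.09446629881858826), 3.2396798133850098) 1616 0.12051982873812628
pins 83 [ 0.533 -0.307  0.023] [ 0.555 -0.201  0.05 ]
```

View pics/w1.png

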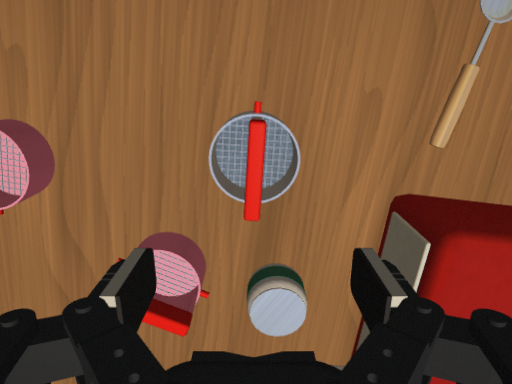

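```bash
python3 -m jog '[[0,0.07,-0.1,-1.8,0,0,-0.7],[0,0.07,-0.1,-3.6,0,0,-0.7],[0,0.07,-0.1,-5.2,0,0,-0.7],[0,0.07,-0.1,-6.6,0,0,-0.7],[0,0.07,-0.1,-6.6,0,0,-0.7]]' && python3 -m jog '[[0.6,0,0,0,0,0,0],[1,0,0,0,0,0,0],[1,0,0,0,0,0,0],[1,0,0,0,0,0,0],[1,0,0,0,0,0,0]]' 40
```

```text
time: 3.3
ee_pos: [0.538, -0.2575, 0.0866]
tcp_rot: [-89.8, 0.4, 3.5]
wrist_force: [-0.7, 1.2, 0.8]
opening: 0.0852
time: 3.8
ee_pos: [0.5407, -0.2606, 0.092]
tcp_rot: [-90.0, -0.1, 3.4]
wrist_force: [-2.7, -0.5, 6.7]
opening: 0.0144
```

```bash
python3 -m jog '[[1,0,0,0,0,0,0],[1,0,0,0.5,0,0,0],[1,0,0,1.5,0,0,0],[1,0,0,3,0,0,0],[1,0,0,4.5,0,0,0]]';  python3 -m jog '[[1,0,0,1.2,0,0,0],[1,0,0,2.2,0,0,0],[1,0,0,2.4,0,0,0],[1,0,0,2.4,0,0,0]]'
python3 - <<'E'
from h import *
im,d,W=cloud('wrist'); T=pose()
cv2.imwrite('pics/w2.png',im[:,:,::-1])
hsv=cv2.cvtColor(im,cv2.COLOR_RGB2HSV)
red=((hsv[...,0]<8)|(hsv[...,0]>172))&(hsv[...,1]>150)
m=red&(np.linalg.norm(W-[.54,-.262,T[2,3]+.02],axis=-1)<.07)
p=W[m]; q=(p-T[:3,3])@T[:3,:3]; print(m.sum(),'tool-frame handle min/max',np.percentile(q,2,axis=0),np.percentile(q,98,axis=0)); print(bot.get_obs()['wrist_force'])
E
```

```text
time: 4.3
ee_pos: [0.54, -0.2602, 0.2049]
tcp_rot: [-90.0, 0.0, 3.4]
wrist_force: [1.2, -1.0, -1.1]
opening: 0.0142
time: 4.7
ee_pos: [0.5408, -0.2606, 0.2639]
tcp_rot: [-90.0, -0.1, 3.4]
wrist_force: [-0.2, -0.1, -1.1]
opening: 0.0143
6286 tool-frame handle min/max [-0.00642881 -0.03156148 -0.04479543] [ 0.00811536 -0.0208281   0.04659837]
[-0.08488195 -0.49109346 -2.05122732]
```

View pics/w2.png

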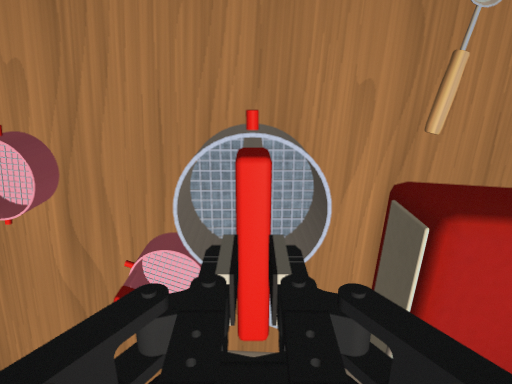

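```bash
python3 -m jog '[[1,0.3,1,0.5,0,0,0],[1,0.6,2.5,1,0,0,0],[1,1,4.2,1.6,0,0,0],[1,1.2,6,1.6,0,0,0],[1,1.4,7.8,1.6,0,0,0]]';  python3 -m jog '[[1,0.2,1.7,0,0,0,0],[1,0.4,3.2,0,0,0,0],[1,0.6,4.6,0,0,0,0],[1,0.6,5.2,0,0,0,0],[1,0.6,5.2,0,0,0,0]]'
python3 - <<'E'
from h import *
im,d,W=cloud('wrist'); 
cv2.imwrite('pics/w3.png',im[:,:,::-1])
xy=W[...,:2]
m=(W[...,2]>.12)&(W[...,2]<.138)&(np.linalg.norm(xy-[.590,.204],axis=-1)<.075)
p=xy[m]; print(m.sum(),p.min(0),p.max(0),np.median(W[m][:,2]))
from scipy.optimize import least_squares
# robust fit: points fill annulus 52.5..64
f=lambda c:np.maximum(0,abs(np.linalg.norm(p-c,axis=1)-.05825)-.0055)
c=least_squares(f,[.590,.204],loss='soft_l1',f_scale=.001,x_scale=.01).x; print('c',c,f(c).mean())
a=np.degrees(np.arctan2(*(p-c).T[::-1])); h,e=np.histogram(a,180,(-180,180)); print([(e[i],h[i]) for i in range(180) if h[i]<8])
E
```

```text
time: 5.25
ee_pos: [0.5753, -0.0638, 0.3019]
tcp_rot: [-90.0, 0.1, 3.4]
wrist_force: [0.4, -0.1, -1.5]
opening: 0.0139
time: 5.75
ee_pos: [0.5901, 0.0664, 0.3017]
tcp_rot: [-90.0, 0.2, 3.6]
wrist_force: [-0.2, -1.2, -1.5]
opening: 0.0142
3054 [0.52068892 0.13633004] [0.65678935 0.22099179] 0.12975783688942577
c [0.58577017 0.19966166] 0.0002229344398866136
[(np.float64(-40.0), np.int64(0)), (np.float64(-38.0), np.int64(0)), (np.float64(-36.0), np.int64(0)), (np.float64(-34.0), np.int64(0)), (np.float64(-32.0), np.int64(0)), (np.float64(-30.0), np.int64(0)), (np.float64(-28.0), np.int64(0)), (np.float64(22.0), np.int64(5)), (np.float64(24.0), np.int64(0)), (np.float64(26.0), np.int64(0)), (np.float64(28.0), np.int64(0)), (np.float64(30.0), np.int64(0)), (np.float64(32.0), np.int64(0)), (np.float64(34.0), np.int64(0)), (np.float64(36.0), np.int64(0)), (np.float64(38.0), np.int64(0)), (np.float64(40.0), np.int64(0)), (np.float64(42.0), np.int64(0)), (np.float64(44.0), np.int64(0)), (np.float64(46.0), np.int64(0)), (np.float64(48.0), np.int64(0)), (np.float64(50.0), np.int64(0)), (np.flo
[... 1206 characters left out ...]
24.0), np.int64(0)), (np.float64(126.0), np.int64(0)), (np.float64(128.0), np.int64(0)), (np.float64(130.0), np.int64(0)), (np.float64(132.0), np.int64(0)), (np.float64(134.0), np.int64(0)), (np.float64(136.0), np.int64(0)), (np.float64(138.0), np.int64(0)), (np.float64(140.0), np.int64(0)), (np.float64(142.0), np.int64(0)), (np.float64(144.0), np.int64(0)), (np.float64(146.0), np.int64(0)), (np.float64(148.0), np.int64(0)), (np.float64(150.0), np.int64(0)), (np.float64(152.0), np.int64(0)), (np.float64(154.0), np.int64(0)), (np.float64(156.0), np.int64(0)), (np.float64(158.0), np.int64(0)), (np.float64(160.0), np.int64(0)), (np.float64(162.0), np.int64(0)), (np.float64(164.0), np.int64(6))]
```

View pics/w3.png

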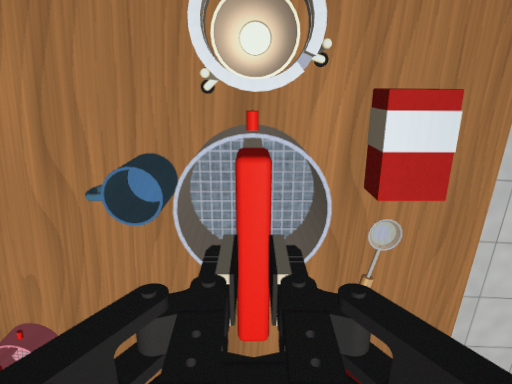

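```bash
python3 -m jog '[[1,0,0,1.5,0,0,0],[1,0,0,3,0,0,0],[1,0,0,4.4,0,0,0],[1,0,0,4.4,0,0,0],[1,0,0,4.4,0,0,0]]';  cat > ring.py <<'E'
from h import *
from scipy.optimize import least_squares
def ring(name,g=[.588,.202]):
    im,d,W=cloud(name); xy=W[...,:2]
    m=(W[...,2]>.124)&(W[...,2]<.136)&(np.linalg.norm(xy-g,axis=-1)<.075)
    p=xy[m]
    f=lambda c:np.maximum(0,abs(np.linalg.norm(p-c,axis=1)-.05825)-.0045)
    c=least_squares(f,g,loss='soft_l1',f_scale=.001,x_scale=.01).x
    r=np.linalg.norm(p-c,axis=1); s=(r>.054)&(r<.063)
    a=np.degrees(np.arctan2(*(p-c).T[::-1]))[s]; h,e=np.histogram(a,180,(-180,180))
    print(name,m.sum(),'c',c.round(4),f(c).mean(),'ext',p.min(0),p.max(0)); print([(int(e[i]),int(h[i])) for i in range(180) if h[i]<np.median(h)*.6])
    return im
if __name__=='__main__':
    cv2.imwrite('pics/w4.png',ring('wrist')[:,:,::-1]); ring('top'); ring('scene')
E
python3 ring.py
```

```text
time: 6.3
ee_pos: [0.591, 0.0631, 0.4142]
tcp_rot: [-90.0, -0.1, 3.3]
wrist_force: [0.2, -0.1, -2.4]
opening: 0.0141
wrist 2050 c [0.5856 0.2   ] 0.00045017111517575866 ext [0.52208715 0.13625904] [0.65629526 0.24122638]
[(-42, 5), (-40, 0), (-38, 0), (-36, 0), (-34, 0), (-32, 0), (-30, 0), (-28, 0), (44, 5), (46, 4), (48, 0), (50, 0), (52, 0), (54, 0), (56, 0), (58, 0), (60, 0), (62, 0), (64, 0), (66, 0), (68, 0), (70, 0), (72, 0), (74, 0), (76, 0), (78, 0), (80, 0), (82, 0), (84, 0), (86, 0), (88, 0), (90, 0), (92, 0), (94, 0), (96, 0), (98, 0), (100, 0), (102, 0), (104, 0), (106, 0), (108, 0), (110, 0), (112, 0), (114, 0), (116, 0), (118, 0), (120, 0), (122, 0), (124, 0), (126, 0), (128, 0), (130, 0), (132, 0), (134, 0), (136, 0), (138, 1), (140, 0), (142, 0), (144, 0), (146, 0), (148, 0), (150, 0), (152, 6)]
top 54 c [0.579  0.2053] 0.0004857964129002313 ext [0.54755615 0.25034841] [0.59820401 0.27127733]
[]
scene 567 c [0.5874 0.202 ] 0.0006390621687755266 ext [0.52184993 0.13819053] [0.6598246  0.27132919]
[(-180, 1), (-176, 1), (-166, 1), (-160, 1), (-158, 1), (-150, 0), (-142, 0), (-128, 1), (-118, 1), (-110, 1), (-108, 0), (-104, 0), (-98, 1), (-96, 1), (-90, 1), (-86, 1), (-82, 1), (-76, 1), (-72, 1), (-70, 0), (-66, 1), (-64, 1), (-58, 1), (-52, 0), (-48, 1), (-40, 0), (-38, 0), (-36, 0), (-34, 0), (-32, 0), (-30, 0), (-28, 1), (-26, 0), (-20, 1), (-14, 0), (12, 1), (26, 1), (36, 0), (62, 1), (68, 1), (70, 0), (88, 1), (90, 1), (92, 1), (100, 1), (114, 1), (118, 1), (130, 1), (140, 1), (142, 0), (144, 0), (146, 0), (148, 0), (150, 0), (162, 1), (172, 0)]
```

```bash
python3 -m jog '[[1,0,1.1,-0.5,0,0,1.5],[1,0,2.2,-1,0,0,3],[1,-0.1,3.3,-2,0,0,4.5],[1,-0.1,4.4,-3,0,0,6],[1,-0.18,5.46,-4,0,0,7.5]]';  python3 -m jog '[[1,0,0,-0.5,0,0,1.5],[1,0,0,-1.5,0,0,3.1],[1,0,0,-2,0,0,3.1],[1,0,0,-2,0,0,3.1],[1,0,0,-2,0,0,3.1]]'
python3 - <<'E'
from h import *
im,d,W=cloud('wrist'); cv2.imwrite('pics/w5.png',im[:,:,::-1])
im,d,W=cloud('scene'); cv2.imwrite('pics/s5.png',cv2.resize(im[150:330,220:420,::-1],None,fx=3,fy=3,interpolation=cv2.INTER_CUBIC))
# drum rim points in scene: outer cylinder fit
T=pose(); z=W[...,2]; g=T[:2,3]
print(T[:3,3])
m=(z>T[2,3]-.085)&(z<T[2,3]-.055)&(np.linalg.norm(W[...,:2]-g,axis=-1)<.06)
from scipy.optimize import least_squares
p=W[m][:,:2]
r=least_squares(lambda c:np.linalg.norm(p-c,axis=1)-.05,g,loss='soft_l1',f_scale=.001,x_scale=.01)
print('drum',m.sum(),r.x,abs(r.fun).mean())
m=(z<.123)&(z>.1)&(np.linalg.norm(W[...,:2]-[.586,.2],axis=-1)<.075)&(np.linalg.norm(W[...,:2]-[.586,.2],axis=-1)>.058)
p=W[m][:,:2]
r=least_squares(lambda c:np.linalg.norm(p-c,axis=1)-.064,[.586,.2],loss='soft_l1',f_scale=.001,x_scale=.01)
print('ring outer',m.sum(),r.x,abs(r.fun).mean())
E
```

```text
time: 6.95
ee_pos: [0.5851, 0.2016, 0.3113]
tcp_rot: [-90.0, 0.1, 41.2]
wrist_force: [0.7, 0.2, -1.3]
opening: 0.0143
time: 7.45
ee_pos: [0.5853, 0.2006, 0.2634]
tcp_rot: [-90.0, 0.0, 56.4]
wrist_force: [-0.3, 0.7, -1.2]
opening: 0.0142
[0.58593298 0.20090073 0.26438912]
drum 889 [0.59136608 0.20127889] 0.01060499228891159
ring outer 283 [0.58606956 0.20109842] 0.0021611518457972686
```

View pics/w5.png

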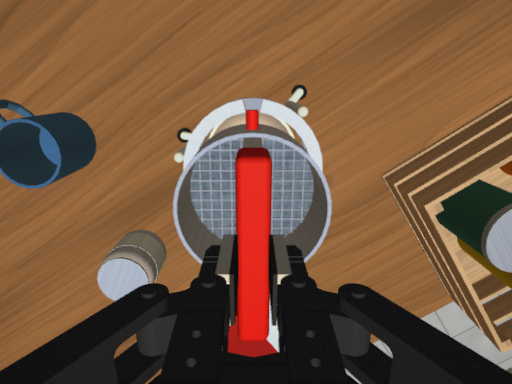

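View pics/s5.png

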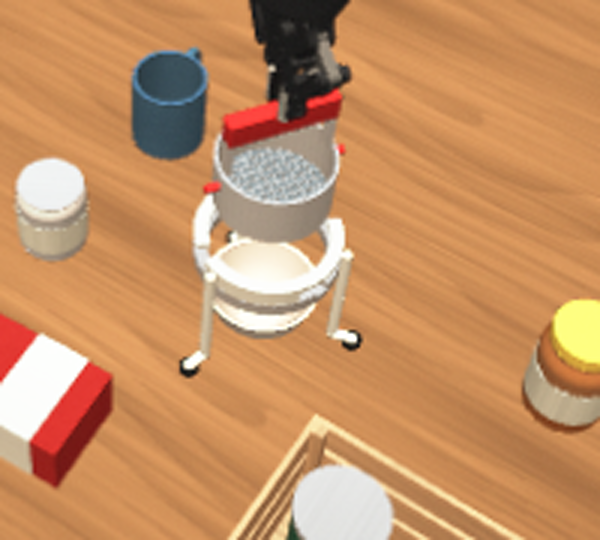

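```bash
python3 -m jog '[[1,0,0,-0.7,0,0,0],[1,0,0,-1.3,0,0,0],[1,0,0,-1.7,0,0,0],[1,0,0,-1.9,0,0,0],[1,0,0,-1.9,0,0,0]]';python3 -m jog '[[1,0,0,-0.2,0,0,0],[1,0,0,-0.4,0,0,0],[1,0,0,-0.6,0,0,0],[1,0,0,-0.8,0,0,0],[1,0,0,-0.8,0,0,0]]'; python3 -m jog '[[1,0,0,0,0,0,0],[1,0,0,0,0,0,0]]'; python3 -c "
from h import *
o=bot.get_obs();print(o['wrist_force'],o['torque'])"
```

```text
time: 8.05
ee_pos: [0.5859, 0.201, 0.2159]
tcp_rot: [-90.0, 0.0, 56.4]
wrist_force: [0.7, -0.2, -1.3]
opening: 0.014
time: 8.55
ee_pos: [0.5856, 0.201, 0.1951]
tcp_rot: [-90.0, 0.1, 56.4]
wrist_force: [0.0, -0.2, -1.4]
opening: 0.0141
time: 8.75
ee_pos: [0.586, 0.2011, 0.1963]
tcp_rot: [-90.0, -0.0, 56.4]
wrist_force: [-0.1, 0.2, -1.9]
opening: 0.0142
[-0.12058422  0.18696832 -1.91067766] [-0.00862143 -0.02081179 -0.0089767 ]
```

Entered the bore freely. Continue down through the gaps, slowly.

```bash
python3 -m jog '[[1,0,0,-0.2,0,0,0],[1,0,0,-0.4,0,0,0],[1,0,0,-0.6,0,0,0],[1,0,0,-0.7,0,0,0],[1,0,0,-0.7,0,0,0]]'; python3 -m jog '[[1,0,0,-0.1,0,0,0],[1,0,0,-0.2,0,0,0],[1,0,0,-0.3,0,0,0],[1,0,0,-0.4,0,0,0],[1,0,0,-0.4,0,0,0]]'
```

```text
time: 9.25
ee_pos: [0.5857, 0.201, 0.1779]
tcp_rot: [-90.0, 0.0, 56.4]
wrist_force: [0.1, 0.4, -1.7]
opening: 0.0143
time: 9.75
ee_pos: [0.5858, 0.2011, 0.1681]
tcp_rot: [-90.0, 0.0, 56.4]
wrist_force: [0.3, -1.1, -0.9]
opening: 0.0143
```

```bash
python3 -c "
from h import *
o=bot.get_obs();print(o['wrist_force'],o['torque'],o['ee_pos'])"
```

```text
[ 0.31027513 -1.08670912 -0.90187201] [-0.03370663  0.02184325  0.00186836] [0.5858125  0.20105996 0.16806424]
```

```bash
python3 -m jog '[[1,0,0,-0.05,0,0,0],[1,0,0,-0.1,0,0,0],[1,0,0,-0.1,0,0,0]]'; python3 -m jog '[[1,0,0,-0.04,0,0,0],[1,0,0,-0.04,0,0,0]]';python3 -m jog '[[1,0,0,-0.04,0,0,0],[1,0,0,-0.04,0,0,0]]'
```

```text
time: 10.05
ee_pos: [0.5859, 0.2011, 0.1659]
tcp_rot: [-90.0, 0.0, 56.4]
wrist_force: [0.5, 0.6, -1.8]
opening: 0.0142
time: 10.25
ee_pos: [0.5859, 0.2011, 0.1649]
tcp_rot: [-90.0, 0.0, 56.4]
wrist_force: [-0.3, 1.3, -1.5]
opening: 0.0141
time: 10.45
ee_pos: [0.5859, 0.2011, 0.164]
tcp_rot: [-90.0, 0.0, 56.4]
wrist_force: [0.3, -0.4, -2.3]
opening: 0.0139
```

```bash
for i in 1 2 3; do python3 -m jog '[[1,0,0,-0.03,0,0,0],[1,0,0,-0.03,0,0,0]]' | grep -E 'ee_pos|wrist'; done
```

```text
ee_pos: [0.5859, 0.2013, 0.1637]
wrist_force: [-0.9, 1.4, 2.5]
ee_pos: [0.5861, 0.2014, 0.1636]
wrist_force: [-2.1, 1.0, 5.9]
ee_pos: [0.5862, 0.2015, 0.1635]
wrist_force: [-2.5, 1.7, 10.0]
```

```bash
python3 -m jog '[[1,0,0,0.05,0,0,0],[1,0,0,0.05,0,0,-0.3],[1,0,0,0.05,0,0,-0.6],[1,0,0,0.05,0,0,-0.8],[1,0,0,0.05,0,0,-1]]'; python3 -c "
from h import *
o=bot.get_obs();print(o['torque'])"
```

```text
time: 11.55
ee_pos: [0.5859, 0.2019, 0.1637]
tcp_rot: [-90.0, -0.1, 51.4]
wrist_force: [-3.6, 3.5, 6.7]
opening: 0.0144
[0.79311873 0.58781234 0.42060518]
```

```bash
python3 -m jog '[[1,-0.02,0.03,0.02,0,0,-0.2],[1,-0.02,0.03,0.02,0,0,-0.4],[1,-0.02,0.03,0.02,0,0,-0.6],[1,-0.02,0.03,0.02,0,0,-0.8],[1,-0.02,0.03,0.02,0,0,-1]]'; python3 -c "
from h import *
o=bot.get_obs();print(o['torque'])"
```

```text
time: 12.05
ee_pos: [0.5856, 0.2017, 0.1637]
tcp_rot: [-90.0, -0.0, 46.3]
wrist_force: [0.1, 0.4, 4.5]
opening: 0.014
[-0.03347892 -0.02649229  0.16492471]
```

Clean now: light preload, only friction torque. Continue turning.

```bash
python3 -m jog '[[1,0,0,0,0,0,-0.2],[1,0,0,0,0,0,-0.4],[1,0,0,0,0,0,-0.6],[1,0,0,0,0,0,-0.8],[1,0,0,0,0,0,-0.8]]'|grep -vE 'open|time'; python3 -c "
from h import *
o=bot.get_obs();print(o['torque'])"
```

```text
ee_pos: [0.5855, 0.2018, 0.1637]
tcp_rot: [-90.0, -0.0, 42.3]
wrist_force: [-0.7, 0.3, 5.7]
[-0.06349313  0.001796    0.17517746]
```

```bash
python3 -m jog '[[1,0,0,0,0,0,-0.2],[1,0,0,0,0,0,-0.4],[1,0,0,0,0,0,-0.6]]'|grep -vE 'open|time'; python3 -c "
from h import *
o=bot.get_obs();print(o['torque'])"
```

```text
ee_pos: [0.5855, 0.2019, 0.1637]
tcp_rot: [-90.0, -0.0, 39.3]
wrist_force: [-0.2, -0.9, 5.1]
[-0.02496961  0.01211059  0.20658019]
```

```bash
python3 -m jog '[[1,0,0,0,0,0,-0.2],[1,0,0,0,0,0,-0.4],[1,0,0,0,0,0,-0.4]]'|grep -vE 'open|time'; python3 -c "
from h import *
o=bot.get_obs();print(o['torque'])"
```

```text
ee_pos: [0.5855, 0.2018, 0.1637]
tcp_rot: [-90.0, -0.0, 37.3]
wrist_force: [0.4, -0.0, 4.6]
[-0.02307156  0.05190547  0.12277169]
```

```bash
cat > chk.py <<'E'
from h import *
import sys
o=bot.get_obs(); f=o['wrist_force']; t=o['torque']
print(round(o['time'],2),'yaw',o['tcp_rot'][2].round(1),'z',o['ee_pos'][2].round(4),'f',f.round(1),'t',t.round(2))
sys.exit(0 if f[2]>2.5 and abs(t[2])<.4 and o['ee_pos'][2]>.1633 else 1)
E
python3 -m jog '[[1,0,0,0,0,0,-0.2],[1,0,0,0,0,0,-0.4]]' >/dev/null && python3 chk.py && python3 -m jog '[[1,0,0,0,0,0,-0.2],[1,0,0,0,0,0,-0.4]]' >/dev/null && python3 chk.py && python3 -m jog '[[1,0,0,0,0,0,-0.2],[1,0,0,0,0,0,-0.4]]' >/dev/null && python3 chk.py && python3 -m jog '[[1,0,0,0,0,0,-0.2],[1,0,0,0,0,0,-0.4]]' >/dev/null && python3 chk.py && python3 -m jog '[[1,0,0,0,0,0,-0.2],[1,0,0,0,0,0,-0.4]]' >/dev/null && python3 chk.py && python3 -m jog '[[1,0,0,0,0,0,-0.2],[1,0,0,0,0,0,-0.4]]' >/dev/null && python3 chk.py
```

```text
13.35 yaw 35.3 z 0.1637 f [-0.9 -0.7  5.4] t [0.03 0.03 0.23]
13.55 yaw 33.3 z 0.1636 f [ 0.1 -0.7  4.8] t [-0.11 -0.01  0.21]
13.75 yaw 31.3 z 0.1636 f [ 0.3 -0.8  5.6] t [-0.12  0.04  0.25]
13.95 yaw 29.3 z 0.1637 f [-0.2 -0.   4.4] t [0.   0.02 0.21]
14.15 yaw 27.3 z 0.1637 f [ 0.  -0.3  5.2] t [-0.08 -0.02  0.24]
14.35 yaw 25.3 z 0.1637 f [-0.2 -0.4  5.5] t [-0.02  0.03  0.16]
```

```bash
python3 -m jog '[[1,0,0,0,0,0,-0.2],[1,0,0,0,0,0,-0.4]]' >/dev/null && python3 chk.py && python3 -m jog '[[1,0,0,0,0,0,-0.2],[1,0,0,0,0,0,-0.4]]' >/dev/null && python3 chk.py && python3 -m jog '[[1,0,0,0,0,0,-0.2],[1,0,0,0,0,0,-0.4]]' >/dev/null && python3 chk.py && python3 -m jog '[[1,0,0,0,0,0,-0.2],[1,0,0,0,0,0,-0.4]]' >/dev/null && python3 chk.py && python3 -m jog '[[1,0,0,0,0,0,-0.2],[1,0,0,0,0,0,-0.4]]' >/dev/null && python3 chk.py && python3 -m jog '[[1,0,0,0,0,0,-0.2],[1,0,0,0,0,0,-0.4]]' >/dev/null && python3 chk.py
```

```text
14.55 yaw 23.3 z 0.1637 f [ 0.3 -0.3  6.1] t [-0.01  0.04  0.2 ]
14.75 yaw 21.3 z 0.1636 f [0.1 0.2 4.6] t [-0.08  0.02  0.21]
14.95 yaw 19.3 z 0.1636 f [-0.1 -0.2  4.9] t [-0.06  0.09  0.2 ]
15.15 yaw 17.3 z 0.1636 f [-1.  -0.2  5. ] t [-0.04  0.05  0.25]
15.35 yaw 15.3 z 0.1636 f [-0.7  0.1  4.9] t [-0.06  0.05  0.21]
15.55 yaw 13.3 z 0.1636 f [ 0.4 -0.1  5.3] t [-0.02  0.08  0.22]
```

```bash
python3 -m jog '[[1,0,0,0,0,0,-0.2],[1,0,0,0,0,0,-0.4]]' >/dev/null && python3 chk.py && python3 -m jog '[[1,0,0,0,0,0,-0.2],[1,0,0,0,0,0,-0.4]]' >/dev/null && python3 chk.py && python3 -m jog '[[1,0,0,0,0,0,-0.2],[1,0,0,0,0,0,-0.4]]' >/dev/null && python3 chk.py && python3 -m jog '[[1,0,0,0,0,0,-0.2],[1,0,0,0,0,0,-0.4]]' >/dev/null && python3 chk.py && python3 -m jog '[[1,0,0,0,0,0,-0.2],[1,0,0,0,0,0,-0.4]]' >/dev/null && python3 chk.py && python3 -m jog '[[1,0,0,0,0,0,-0.2],[1,0,0,0,0,0,-0.4]]' >/dev/null && python3 chk.py
```

```text
15.75 yaw 11.3 z 0.1636 f [-0.   0.2  4.8] t [-0.08  0.03  0.25]
15.95 yaw 9.3 z 0.1636 f [-1.2 -0.1  5.5] t [-0.04  0.04  0.2 ]
16.15 yaw 7.3 z 0.1636 f [ 0.1 -0.3  6.4] t [-0.09  0.02  0.22]
16.35 yaw 5.3 z 0.1637 f [-0.7 -0.1  5.8] t [-0.01  0.08  0.24]
16.55 yaw 3.3 z 0.1637 f [-0.2 -0.3  4.6] t [-0.06  0.03  0.2 ]
16.75 yaw 1.3 z 0.1637 f [-0.5 -0.9  5.6] t [ 0.   -0.04  0.25]
```

```bash
python3 -m jog '[[1,0,0,0,0,0,-0.2],[1,0,0,0,0,0,-0.4]]' >/dev/null && python3 chk.py && python3 -m jog '[[1,0,0,0,0,0,-0.2],[1,0,0,0,0,0,-0.4]]' >/dev/null && python3 chk.py && python3 -m jog '[[1,0,0,0,0,0,-0.2],[1,0,0,0,0,0,-0.4]]' >/dev/null && python3 chk.py && python3 -m jog '[[1,0,0,0,0,0,-0.2],[1,0,0,0,0,0,-0.4]]' >/dev/null && python3 chk.py && python3 -m jog '[[1,0,0,0,0,0,-0.2],[1,0,0,0,0,0,-0.4]]' >/dev/null && python3 chk.py && python3 -m jog '[[1,0,0,0,0,0,-0.2],[1,0,0,0,0,0,-0.4]]' >/dev/null && python3 chk.py
```

```text
16.95 yaw -0.7 z 0.1637 f [-1.3 -0.8  4.9] t [-0.    0.08  0.23]
17.15 yaw -2.7 z 0.1636 f [-0.2 -0.2  5.5] t [-0.06  0.05  0.26]
17.35 yaw -4.7 z 0.1637 f [0.5 0.6 5.5] t [-0.02  0.05  0.23]
17.55 yaw -6.7 z 0.1633 f [-1.8 -1.7  3.9] t [-0.19  0.31  0.05]
```

```bash
python3 -m jog '[[1,0,0,-0.02,0,0,0],[1,0,0,-0.02,0,0,0]]' >/dev/null; python3 chk.py;  python3 -m jog '[[1,0,0,0,0,0,-0.1],[1,0,0,0,0,0,-0.2]]' >/dev/null; python3 chk.py
```

```text
17.75 yaw -6.6 z 0.1631 f [-1.6 -1.8  5.6] t [-0.25  0.44  0.01]
17.95 yaw -7.6 z 0.1628 f [-0.9 -0.6  2.3] t [-0.04  0.38  0.01]
```

```bash
python3 -m jog '[[1,0,0,0,0,0,-0.1],[1,0,0,0,0,0,-0.1]]' >/dev/null; python3 chk.py;  python3 -m jog '[[1,0,0,-0.04,0,0,0],[1,0,0,-0.04,0,0,0]]' >/dev/null; python3 chk.py
```

```text
18.15 yaw -8.1 z 0.1624 f [ 0.3 -0.5  0.1] t [-0.05 -0.01 -0.07]
18.35 yaw -8.1 z 0.162 f [ 0.3 -0.1  0.8] t [-0.    0.03 -0.12]
```

```bash
python3 -m jog '[[1,0,0,0,0,0,-0.1],[1,0,0,0,0,0,-0.2]]' >/dev/null; python3 chk.py;  python3 -m jog '[[1,0,0,-0.04,0,0,0],[1,0,0,-0.04,0,0,0]]' >/dev/null; python3 chk.py; python3 -m jog '[[1,0,0,-0.04,0,0,0],[1,0,0,-0.04,0,0,0]]' >/dev/null; python3 chk.py
```

```text
18.55 yaw -9.1 z 0.1619 f [ 0.9  0.3 -0.5] t [ 0.02  0.03 -0.05]
18.75 yaw -9.1 z 0.1608 f [-0.3 -0.9 -0. ] t [-0.06 -0.08 -0.14]
18.95 yaw -9.1 z 0.1598 f [ 0.9  0.3 -0.1] t [-0.02 -0.13 -0.19]
```

```bash
python3 -m jog '[[1,0,0,0,0,0,-0.1],[1,0,0,0,0,0,-0.2]]' >/dev/null; python3 chk.py;  python3 -m jog '[[1,0,0,-0.04,0,0,0],[1,0,0,-0.04,0,0,0]]' >/dev/null; python3 chk.py; python3 -m jog '[[1,0,0,-0.03,0,0,0],[1,0,0,-0.03,0,0,0]]' >/dev/null; python3 chk.py
```

```text
19.15 yaw -10.1 z 0.1598 f [ 0.1 -1.5 -1. ] t [ 0.02 -0.12 -0.03]
19.35 yaw -10.1 z 0.1587 f [ 0.5 -0.8 -1.7] t [ 0.04 -0.11 -0.02]
19.55 yaw -10.1 z 0.1581 f [ 0.7 -0.2 -1.9] t [-0.03 -0.11  0.02]
```

```bash
python3 -m jog '[[1,0,0,-0.02,0,0,0],[1,0,0,-0.02,0,0,0]]' >/dev/null; python3 chk.py; python3 -m jog '[[0.7,0,0,0,0,0,0],[0.5,0,0,0,0,0,0],[0.3,0,0,0,0,0,0],[0.1,0,0,0,0,0,0],[0,0,0,0,0,0,0]]'; python3 -m jog '[[0,0,0,0,0,0,0],[0,0,0,0,0,0,0],[0,0,0,0,0,0,0]]'
```

```text
19.75 yaw -10.1 z 0.1579 f [ 0.9  0.9 -0.6] t [ 0.1  -0.11 -0.13]
time: 20.25
ee_pos: [0.5854, 0.2018, 0.1578]
tcp_rot: [-90.0, -0.0, -10.1]
wrist_force: [0.2, -0.2, -0.6]
opening: 0.0822
time: 20.55
ee_pos: [0.5854, 0.2018, 0.1578]
tcp_rot: [-90.0, 0.0, -10.1]
wrist_force: [0.2, 0.5, 0.5]
opening: 0.0848
```

Released; retreat straight up and check.

```bash
python3 -m jog '[[0,0,0,0.6,0,0,0],[0,0,0,1.6,0,0,0],[0,0,0,3,0,0,0],[0,0,0,4.5,0,0,0],[0,0,0,5,0,0,0]]'; python3 -m jog '[[0,0,-1,0.5,0,0,0],[0,0,-2,1,0,0,0],[0,0,-2.4,1,0,0,0],[0,0,-2.4,1,0,0,0]]'
python3 - <<'E'
from h import *
im,d,W=cloud('wrist'); a=im
hsv=cv2.cvtColor(im,cv2.COLOR_RGB2HSV)
red=((hsv[...,0]<8)|(hsv[...,0]>172))&(hsv[...,1]>150)
m=red&(W[...,2]>.15)&(W[...,2]<.21)&(np.linalg.norm(W[...,:2]-[.586,.201],axis=-1)<.08)
print('handle',cv2.minAreaRect(W[m][:,:2].astype(np.float32)),'top z',np.nanmedian(W[m][:,2]),np.nanpercentile(W[m][:,2],[10,90]))
im,d,W=cloud('scene')
b=cv2.resize(im[170:300,240:380],(400,384),interpolation=cv2.INTER_CUBIC)
cv2.imwrite('pics/end.png',np.hstack([a[:,56:456],b])[:,:,::-1])
im,d,W=cloud('top')
for l in ['bowl_mid','mug_mid','can_mid','jar_mid','tin_mid','carton_mid','spoon_grip']:
    r=bot.regions_of('top',l)
    if r: print(l,np.round(r[0]['point']),np.round(np.nanmedian(W[r[0]['pixels']],0),3))
E
```

```text
time: 21.05
ee_pos: [0.5858, 0.202, 0.287]
tcp_rot: [-89.9, -0.2, -10.1]
wrist_force: [0.9, -0.8, 0.0]
opening: 0.0855
time: 21.45
ee_pos: [0.5857, 0.1409, 0.3078]
tcp_rot: [-90.0, -0.0, -10.2]
wrist_force: [-1.7, 0.2, -0.3]
opening: 0.0854
handle ((0.5857811570167542, 0.20107370615005493), (0.093564473092556, 0.01493704691529274), 78.98295593261719) top z 0.18648378015821493 [0.18525699 0.18752806]
bowl_mid [191.  84.] [0.5   0.447 0.105]
can_mid [154. 246.] [ 0.614 -0.008  0.079]
jar_mid [194.  77.] [0.5   0.448 0.103]
tin_mid [172. 407.] [ 0.589 -0.445  0.059]
carton_mid [ 98. 219.] [0.784 0.084 0.06 ]
spoon_grip [107. 282.] [ 0.779 -0.096  0.013]
```

View pics/end.png

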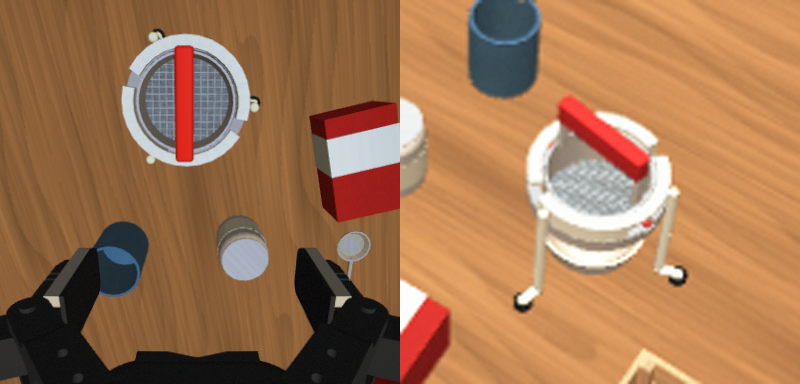

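```bash
python3 -c "
from workcell import bot
print(bot.job_done())"
```

```text
the job is handed in; nothing more can be done
None
```

The grey sieve is hanging locked in the ring stand over the bowl, and I handed the job in at about 21.6 s of the 64 s allowed. I gripped it by its handle and left the two pink look-alikes alone.

- **Lowering:** I let the pins down through the gaps onto the ledge. The contact force peaked at about 10 N; I then eased it to about 5 N for the turn.
- **Turning:** Soon after the turn began there was about 5 N of sideways rub, which I removed with a small shift. The pins met the notch about 63° clockwise and dropped in by 66.5°, with the sieve about 6 mm lower. I then let go and backed away.
- **Last checks:** The handle top is at 186.5 mm, which puts sieve_center at about 108.5 mm; fully in the notch is 108 mm. The sieve sits level and centred in the ring, within about 1 mm, and the gripper is open and clear.
- **Bystanders:** The can, jar, tin and carton measured within about 2 mm of where they started.
    - **Mug:** the detector missed it in the last top view. It stands upright in the final picture, but I did not measure it again.
    - **Bowl:** the detector confused it with the jar. The final picture shows it under the ring, but I did not measure it again.
    - **Spoon:** its detected point differed by about 30 mm along its handle, which I put down to how much of it was outlined. The arm never came near it.

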